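# Pump up the wax injector and hold the mould on its nozzle

### The arm

A 7-joint arm with a two-finger parallel gripper is mounted at the origin on the work surface. World frame = base frame: x ahead of the robot, y to its left, z up, the work surface at z = 0. Lengths are in m, angles in rad, forces in N, time in s.
With the tool pointing down it reaches from about 0.425 to 0.875 m from the base axis. Payload 4.7 kg.
Tool frame: the origin (TCP) lies between the finger pads; the fingertips stand 19 mm ahead of it and the grasp point (between the pads) is the TCP (ctrl.tip_extent is the distance from the TCP to the fingertips, in m); z points along the fingers, y is the line along which they close (so a half turn about z gives the same grasp; the last joint's range is limited). The gripper opens to 87 mm and grips with 3 to 60 N. Pads are 19 mm wide; open, the fingers measure 117 mm over their backs; the gripper's body (75 mm by 190 mm) begins 51 mm behind the grasp point.
Start: joints at [-1.27, 0.321, -0.07, 1.45, 0.023, 1.371, -0.057], TCP at [0.184, 0.623, 0.242] pointing down, gripper open.
Joint ranges: [-2.86, 2.86], [-0.3, 2.09], [-1.38, 1.24], [0.06, 2.45], [-1.56, 4.7], [0.09, 2.05], [-2.69, 2.69]. Speed limits (rad/s): [2.57, 2.57, 3.14, 3.14, 3.14, 3.14, 3.14].

### API

Orientations are given as a rotation vector (axis times angle).
In Python, from bench import ctrl gives the robot as it stands.
- The arm moves only by the shell command python3 -m crank 'ROWS' [OPENING] [FORCE]. ROWS is JSON, a list of rows, each an object of numbers: "tx", "ty", "tz": the shift along the tool's x, y, z in mm; "turn": the turn about the tool's z in units of 5 degrees (1.0 is 5 degrees). In form: [{"tx": .., "ty": .., "tz": .., "turn": ..}, ...]. A call has 1 to 5 rows; each row is the pose to reach, as a shift and turn from the pose commanded when the call began, along the tool's axes at that moment; what a row does not reach only later rows make up. A row lasts 1/8 s, in which the tool goes at most 62.5 mm and 10.7 degrees, less where a joint would pass 70% of its speed; a pose out of reach is approached as far as the arm can. A call with a gripper value outside its range is refused whole. OPENING is the finger opening in mm, from 0 to 87, set as the call begins (- or left out, the last holds). The fingers move at their own pace and stop on an object; FORCE is the grip in N (left out, the last holds). Time passes only in rows, so rows that repeat a pose let the fingers close. It gives the time, the measured TCP pose, the force, the opening and the grip force at its end, in the units of the state.
- ctrl.get_state(): the state, without advancing time (a new reading comes with each control period).
- ctrl.get_image(name): name is "side" or "top" or "wrist"; returns (picture, depth): 400x640x3 uint8, red, green, blue; 400x640 float32, m along the optical axis (not along the pixel's ray), 0 where there is no reading.
- ctrl.camera_model(name): a dict with "intrinsics" (3x3 intrinsics, pixels), "origin" and "orientation" of the camera in the world. Camera axes: x right, y down, z forward; pixel columns grow to the right and rows downward; lengths in m; the calibration is good to about 2 mm. A picture is of the moment at which its call begins: read the wrist's pose just before it. camera_model takes no time and is no camera call; for the wrist camera it gives the pose at the moment of the call.
- ctrl.close_job(): hands the job in; it is judged then, once.
Trained networks look in the newest picture that a camera, given by its name, has taken for a name from the list of things; names that differ only in an ending like _2 or _b are one class to them, and where a whole thing is asked for, a point or a joint stands for the part that bears it (a point fixed in the world has none). Each returns a list of dicts, best first, with "confidence" (0 to 1); they miss things now and then, are a little off and sometimes report something else, mostly with a low value. They report only what shows in the picture. A call takes as long as a camera call. They do not tell look-alikes from the thing itself.
- ctrl.recognise(camera, query): "xyz" ([x, y, z] in m, in world coordinates, good to about 4 mm: the middle of the surface that is visible of it).
- ctrl.mark_of(camera, query): "xyz" ([x, y, z] in m, in world coordinates, good to about 4 mm: a listed point, or the origin of a listed thing).
The state is a dict: "time": time; "joint_positions": joint angles; "qd": joint speeds; "joint_torque": joint torques, N m; "position": TCP position; "tool_rot": TCP orientation; "ft_force": force on the tool from outside, world axes, zero at the start; "torque": the same for the moment, N m; "grip_width": opening from 0.0 (shut) to 1.0 (fully open); "grip_force": force on a finger pad.
Only numpy, scipy, OpenCV 4.12 (cv2) and the standard library are available. Lean on these libraries where they do the work, as an engineer would, in place of code of your own. Each camera call takes 0.05 s, during which the arm holds its last target. There are 200 camera calls.

### The job

Charge the wax injector: push the pump head on its lid right down to its stop and let it come back up. Then pick up the small mould, put its fill hole squarely over the injector's nozzle, press the nozzle about half way in (8 mm of its 16 mm travel), and keep it pressed there: the program finishes while the gripper is still holding the mould in the air against the nozzle. Leave everything else on the bench where it is.

Things in the scene. Friction and masses are not known exactly. Their poses are not given: they have to be found in the camera images.
- injector: Wax injector fixed to the bench: upright round grey metal pot, 138 mm across (foot 150 mm), lid top 170 mm high, a hand pump in the middle of the lid and on its side a horizontal brass spout (26 mm thick, ends 126 mm from the axis) with a sprung steel nozzle. Origin on the pot's axis at bench level, z up. Spout and nozzle point along its own -x, 80 mm above the bench. Place and yaw vary.
- pump_top (a point): centre of the top of the pump's black mushroom head (42 mm across, 15 mm thick, on a 12 mm rod), on the pot's axis, 255 mm above the bench when up.
- pump (a joint): travel of the pump head in m: 0 = up, 0.035 = down on its stop. A spring pushes it up with about 4 N at the top and 11 N at the bottom, and raises it when let go.
- nozzle_face (a point): centre of the front of the nozzle's flat round shoulder (28 mm across, 6 mm thick), 150 mm from the pot's axis and 80 mm above the bench when out; a tapered tip, 9 mm thick at the shoulder and 7 mm at its end, stands out 10 mm beyond it. Axes as the injector's: -x points out, away from the pot; pressed, nozzle and point move along +x.
- nozzle (a joint): travel of the nozzle into the spout in m: 0 = sprung out, 0.016 = fully in. Half way in is 0.008. The spring pushes out with 3 N at 0, 7 N half way and 11 N fully in.
- mould: The small mould, loose: black rubber between two 4 mm aluminium plates, 70 mm long (its x), 44 wide (its y), 36 high, about 0.2 kg. Origin: centre of its underside. The fill hole is in the middle of its +x end, a 15 mm brass end block; the top plate stops 10 mm short of that end and bares the brass. At the start its +x is within 55 degrees of the injector's +x.
- sprue (a point): centre of the mouth of the small mould's fill hole, in its +x end face (35 mm from its middle, 18 mm above its underside); the hole is round, 18 mm across and 12 mm deep, straight along the mould's x.
- solder_block: bystander: round off-white soldering block, 100 mm across, 25 mm high; loose, to be left alone. Origin at the centre of its underside.
- big_mould: bystander: the bigger mould, 100 x 66 x 44 mm, made like the small one; loose, to be left alone. Origin at the centre of its underside.
- dish: bystander: small terracotta bowl, 72 mm across, 28 mm high; loose, to be left alone. Origin at the centre of its underside.
- doming_block: bystander: 50 mm brass cube; loose, to be left alone. Origin at the centre of its underside.
- mallet: bystander: hammer, 260 mm long, lying flat; loose, to be left alone. Origin at the centre of its underside, half way along.
- ring_cone: bystander: upright steel ring-sizing cone, base 84 mm across, 150 mm high; loose, to be left alone. Origin at the centre of its underside.
- jar: bystander: closed jar, 52 mm across, 60 mm high; loose, to be left alone. Origin at the centre of its underside.
Mind the look-alikes: they are no part of the job. What is shaped like the mould but orange is not meant.

How it is judged:
On the way, in this order (a step that is already met when the one before it is completed fails the run):
1. the pump head is pressed down to its stop (value of joint pump above 0.032 m), for 0.1 s.
2. the pump head has come back up (value of joint pump below 0.004 m), for 0.1 s.
3. the small mould is lifted off the bench in the gripper (height (world z) of mould above 0.03 m and contact force between the fingers and mould above 3 N), for 0.2 s.
At the end, for the whole second after the job is handed in: Gripper holding the small mould at rest, over 45 mm above the bench, fill hole within 8 mm of the nozzle shoulder's centre and within 0.15 rad of its line, keeping the nozzle pressed in 5 to 11 mm; pump head up; other things within 30 mm of their starts (value of joint nozzle between 0.005 and 0.011 m and distance between sprue and nozzle_face below 0.008 m and angle between the x axis of mould and the x axis of injector, either way round below 0.15 rad and contact force between the fingers and mould above 3 N and contact force between mould and injector above 2 N and height (world z) of mould above 0.045 m and linear speed of mould below 0.02 m/s and value of joint pump below 0.004 m and distance of each of solder_block, big_mould, dish, doming_block, mallet, ring_cone, jar from where it was at the start of the episode below 0.03 m); the arm keeps its last pose, push and grip.
It fails at once if a bystander is pushed 40 mm or more, or knocked over (distance of any of solder_block, big_mould, dish, doming_block, mallet, ring_cone, jar from where it was at the start of the episode above 0.04 m or angle between any of solder_block, big_mould, dish, doming_block, ring_cone, jar's own z axis and vertical above 0.6 rad).
It also fails if it takes over 56 s, if anything falls off the work surface, if the arm or the gripper's body presses on something with over 40 N, if the wrist force passes 120 N, or if a joint passes its speed limit or range.

## Working session

There is one attempt and no reset: what is moved stays moved. The work goes in short steps, Python scripts to look and compute and a shell command to move; the robot and the scene stay as the last step left them, time stands still between calls to the robot, and variables do not carry over. Pictures are saved under pics/ and viewed, at most 10 in all, crops included, and the job is handed in when it is done.

```bash
ls; mkdir -p pics; python3 - <<'E'
from bench import ctrl
import cv2,numpy as np
s=ctrl.get_state();print({k:np.round(v,3) for k,v in s.items()})
for c in ["side","top"]:
    im,d=ctrl.get_image(c); cv2.imwrite(f"pics/{c}0.png",im[:,:,::-1]); np.save(f"{c}_d.npy",d)
    print(c,{k:np.round(v,3).tolist() for k,v in ctrl.camera_model(c).items()})
    for n in ["injector","pump_top","nozzle_face","mould","sprue","big_mould","solder_block","dish","doming_block","mallet","ring_cone","jar"]:
        print(n,[(np.round(r["xyz"],3).tolist(),round(r["confidence"],2)) for r in ctrl.mark_of(c,n)[:3]])
print(ctrl.get_state()["time"])
E
```

```text
pics
{'time': np.float64(0.0), 'joint_positions': array([-1.27 ,  0.322, -0.07 ,  1.452,  0.023,  1.371, -0.057]), 'qd': array([ 0.   ,  0.001,  0.   , -0.001,  0.   , -0.001, -0.   ]), 'joint_torque': array([ 0.0000e+00, -4.9129e+01, -4.0400e-01, -3.1252e+01, -6.4000e-02,
        4.4000e-02,  0.0000e+00]), 'position': array([0.184, 0.623, 0.24 ]), 'tool_rot': array([-4.490e-01, -3.109e+00,  3.000e-03]), 'ft_force': array([-0.147,  0.194, -0.285]), 'torque': array([ 0.033,  0.015, -0.011]), 'grip_force': np.float64(0.0), 'grip_width': np.float64(0.998)}
side {'intrinsics': [[474.759, 0.0, 320.195], [0.0, 474.759, 210.314], [0.0, 0.0, 1.0]], 'origin': [0.403, 0.808, 1.002], 'orientation': [-0.3, 2.806, -1.205]}
injector [([0.573, 0.264, 0.004], 0.73)]
pump_top [([0.571, 0.262, 0.256], 0.61)]
nozzle_face [([0.556, 0.113, 0.079], 0.47)]
mould [([0.602, -0.249, -0.003], 0.79), ([0.497, -0.182, -0.001], 0.58)]
sprue [([0.5, -0.146, 0.023], 0.88), ([0.638, -0.242, 0.018], 0.74), ([0.573, 0.265, 0.256], 0.64)]
big_mould [([0.758, -0.181, 0.005], 0.96)]
solder_block [([0.402, 0.036, -0.002],
[... 325 characters left out ...]
]], 'origin': [0.286, -0.033, 1.42], 'orientation': [-2.038, 2.176, -0.245]}
injector [([0.577, 0.26, 0.001], 0.91)]
pump_top [([0.578, 0.263, 0.003], 0.53), ([0.574, 0.259, 0.262], 0.48)]
nozzle_face [([0.555, 0.115, 0.08], 0.48), ([0.502, -0.145, 0.014], 0.22)]
mould [([0.495, -0.182, -0.001], 0.82), ([0.605, -0.246, -0.003], 0.53)]
sprue [([0.502, -0.146, 0.018], 0.65), ([0.64, -0.246, 0.019], 0.49)]
big_mould [([0.76, -0.182, 0.001], 0.6)]
solder_block [([0.398, 0.036, 0.003], 0.72)]
dish [([0.701, 0.039, 0.001], 0.73)]
doming_block [([0.412, -0.389, -0.003], 0.49)]
mallet [([0.576, -0.432, 0.003], 0.74)]
ring_cone [([0.778, 0.096, -0.003], 0.62)]
jar [([0.371, 0.306, -0.001], 0.63)]
1.3
```

View pics/side0.png

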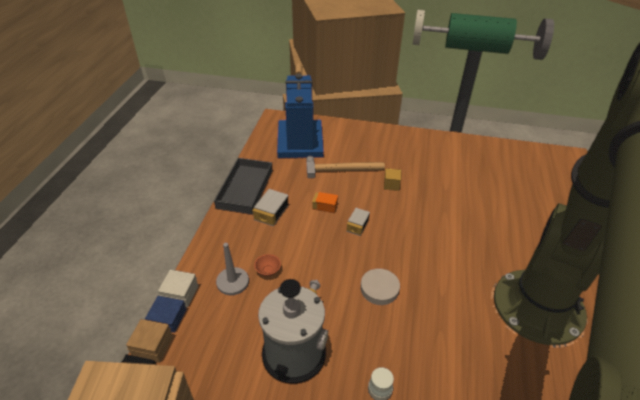

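View pics/top0.png

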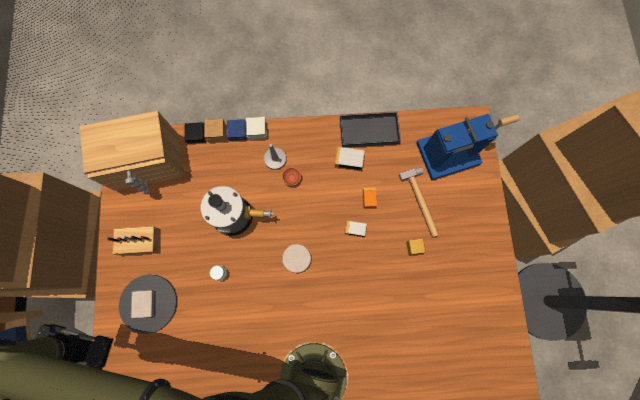

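The side view shows the grey mould at about (358,221), the orange look-alike at (325,202), and the injector at (292,330). In the top view the mould is at (357,229), orange at (370,197), the nozzle tip at (272,215). So the mould is the candidate at (0.497,-0.182), and both views agree on the heights.

```bash
cat > h.py <<'E'
import sys,numpy as np
from bench import ctrl
from scipy.spatial.transform import Rotation as R
def go(x,y,z,yaw=None):
    s=ctrl.get_state();r=R.from_rotvec(s["tool_rot"]);M=r.as_matrix()
    d=M.T@(np.array([x,y,z])-s["position"])*1000
    cy=np.degrees(np.arctan2(M[1,0],M[0,0]))
    t=None if yaw is None else -((yaw-cy+180)%360-180)/5
    print("t",round(s["time"],2),"pos",np.round(s["position"],4),"yaw",round(cy,2),"tilt",np.round(M[:,2],3),"shift",np.round(d,1),"turn",t,"F",np.round(s["ft_force"],1),"w",s["grip_width"],"gf",s["grip_force"])
if __name__=="__main__": go(*map(float,sys.argv[1:]))
E
python3 h.py .574 .262 .33 83
```

```text
t 1.3 pos [0.1839 0.6235 0.2416] yaw 163.57 tilt [ 0.  0. -1.] shift [-476.4 -236.3  -88.4] turn 16.113842165773566 F [-0.8 -0.2  0.8] w 1.0002036288515759 gf 0.0
```

```bash
python3 -m crank '[{"tx":-30,"ty":-15,"tz":-50,"turn":2},{"tx":-80,"ty":-40,"tz":-88,"turn":4},{"tx":-130,"ty":-65,"tz":-88,"turn":6},{"tx":-180,"ty":-90,"tz":-88,"turn":8},{"tx":-230,"ty":-114,"tz":-88,"turn":10}]' 0 20; python3 h.py .574 .262 .33 83
```

```text
time: 1.92
position: [0.3735, 0.4476, 0.33]
tool_rot: [-1.729, -2.623, -0.002]
ft_force: [0.2, 0.5, -0.1]
grip_width: 0.52
grip_force: 0.0
t 1.93 pos [0.3735 0.4476 0.33  ] yaw 113.23 tilt [ 0.001  0.001 -1.   ] shift [-249.7  111.    -0. ] turn 6.046769400315645 F [ 0.2  0.5 -0.1] w 0.5203458145568431 gf 0.0
```

```bash
python3 -m crank '[{"tx":-50,"ty":22,"turn":1.5},{"tx":-100,"ty":45,"turn":3},{"tx":-150,"ty":67,"turn":4.5},{"tx":-200,"ty":90,"turn":6},{"tx":-250,"ty":111,"turn":6}]'; python3 -m crank '[{"tz":0}]'; python3 h.py .574 .262 .28 83; python3 - <<'E'
from bench import ctrl
import cv2,numpy as np
for c in ["wrist","side"]:
    im,d=ctrl.get_image(c); cv2.imwrite(f"pics/{c}1.png",im[:,:,::-1])
    for n in ["pump_top","nozzle_face"]:
        print(c,n,[(np.round(r["xyz"],4).tolist(),round(r["confidence"],2)) for r in ctrl.mark_of(c,n)[:3]])
E
```

```text
t 1.93 pos [0.3735 0.4476 0.33  ] yaw 113.23 tilt [ 0.001  0.001 -1.   ] shift [-249.7  110.9   50. ] turn 6.046769400315645 F [ 0.2  0.5 -0.1] w 0.5203458145568431 gf 0.0
wrist pump_top []
wrist nozzle_face []
side pump_top [([0.5734, 0.2644, 0.2581], 0.73)]
side nozzle_face [([0.5537, 0.1105, 0.0804], 0.51)]$[0]: bad value
$[0]: bad value
```

View pics/wrist1.png

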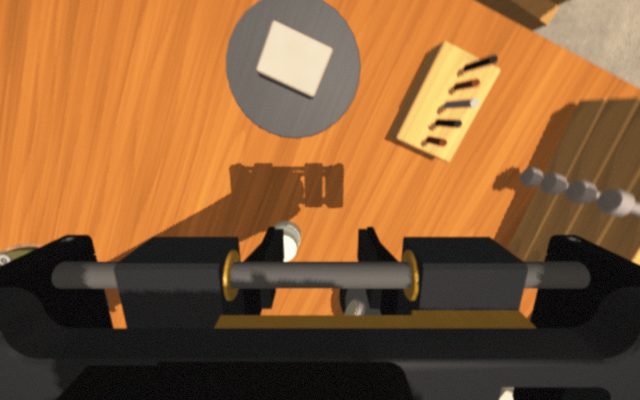

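The wrist view shows the closing fingers at (320,270) and the turntable at (293,65). The camera looks to the tool's far side, and the move was refused because rows need all four keys.

```bash
python3 -m crank '[{"tx":-50,"ty":22,"tz":0,"turn":1.5},{"tx":-100,"ty":45,"tz":0,"turn":3},{"tx":-150,"ty":67,"tz":0,"turn":4.5},{"tx":-200,"ty":90,"tz":0,"turn":6},{"tx":-250,"ty":111,"tz":0,"turn":6}]'; python3 -m crank '[{"tx":0,"ty":0,"tz":0,"turn":0},{"tx":0,"ty":0,"tz":0,"turn":0}]'; python3 h.py .574 .262 .28 83
```

```text
time: 2.85
position: [0.5741, 0.2657, 0.3294]
tool_rot: [-2.338, -2.097, -0.0]
ft_force: [-0.3, 0.4, 0.3]
grip_width: 0.003
grip_force: 0.0
time: 3.1
position: [0.5729, 0.2665, 0.3291]
tool_rot: [-2.338, -2.096, 0.001]
ft_force: [0.0, 0.5, -0.1]
grip_width: 0.007
grip_force: 0.0
t 3.1 pos [0.5729 0.2665 0.3291] yaw 83.75 tilt [-0.001  0.001 -1.   ] shift [-4.4  1.6 49.1] turn 0.15020051477623042 F [ 0.   0.5 -0.1] w 0.007155205446736177 gf 0.0
```

```bash
python3 -m crank '[{"tx":-4,"ty":2,"tz":25,"turn":0},{"tx":-4,"ty":2,"tz":48,"turn":0},{"tx":-4,"ty":2,"tz":60,"turn":0},{"tx":-4,"ty":2,"tz":72,"turn":0},{"tx":-4,"ty":2,"tz":82,"turn":0}]'; python3 h.py .574 .262 .238 83
```

```text
time: 3.72
position: [0.5735, 0.2628, 0.2493]
tool_rot: [-2.336, -2.096, -0.001]
ft_force: [-7.3, -0.2, 9.7]
grip_width: 0.003
grip_force: 4.8
t 3.73 pos [0.5735 0.2628 0.2493] yaw 83.8 tilt [-0.002  0.003 -1.   ] shift [-0.8  0.6 11.3] turn 0.15908636487379227 F [-7.3 -0.2  9.7] w 0.002974281164533479 gf 4.794331639423035
```

```bash
python3 -m crank '[{"tx":0,"ty":0,"tz":5,"turn":0},{"tx":0,"ty":0,"tz":8,"turn":0},{"tx":0,"ty":0,"tz":9,"turn":0},{"tx":0,"ty":0,"tz":9,"turn":0}]'; python3 h.py .574 .262 .238 83
```

```text
time: 4.22
position: [0.5735, 0.2629, 0.2413]
tool_rot: [-2.336, -2.096, -0.001]
ft_force: [-6.8, -1.2, 10.2]
grip_width: 0.001
grip_force: 5.3
t 4.22 pos [0.5735 0.2629 0.2413] yaw 83.79 tilt [-0.001  0.003 -1.   ] shift [-0.8  0.6  3.3] turn 0.15888545274581248 F [-6.8 -1.2 10.2] w 0.0011327126791125352 gf 5.307648241287097
```

```bash
python3 -m crank '[{"tx":0,"ty":0,"tz":2,"turn":0},{"tx":0,"ty":0,"tz":4,"turn":0},{"tx":0,"ty":0,"tz":4,"turn":0}]'; python3 h.py .574 .262 .238 83
```

```text
time: 4.6
position: [0.5736, 0.2629, 0.2394]
tool_rot: [-2.336, -2.096, -0.004]
ft_force: [-10.1, -2.2, 17.7]
grip_width: 0.007
grip_force: 9.1
t 4.6 pos [0.5736 0.2629 0.2394] yaw 83.79 tilt [-0.001  0.004 -1.   ] shift [-0.8  0.5  1.4] turn 0.1582087990205025 F [-10.1  -2.2  17.7] w 0.0074297157438052664 gf 9.117357772774994
```

```bash
python3 -m crank '[{"tx":0,"ty":0,"tz":3,"turn":0},{"tx":0,"ty":0,"tz":3,"turn":0}]'; python3 h.py .574 .262 .238;  python3 -m crank '[{"tx":0,"ty":0,"tz":-15,"turn":0},{"tx":0,"ty":0,"tz":-40,"turn":0},{"tx":0,"ty":0,"tz":-80,"turn":0},{"tx":0,"ty":0,"tz":-90,"turn":0}]'; python3 h.py .49 -.20 .25 83; python3 - <<'E'
from bench import ctrl
import cv2,numpy as np
ctrl.get_image("side")
print([(np.round(r["xyz"],4).tolist(),round(r["confidence"],2)) for r in ctrl.mark_of("side","pump_top")[:3]])
E
```

```text
time: 4.85
position: [0.5737, 0.2629, 0.2393]
tool_rot: [-2.336, -2.095, -0.006]
ft_force: [-13.6, -3.5, 28.5]
grip_width: 0.007
grip_force: 14.6
t 4.85 pos [0.5737 0.2629 0.2393] yaw 83.79 tilt [ 0.001  0.006 -1.   ] shift [-0.8  0.4  1.3] turn None F [-13.6  -3.5  28.5] w 0.007098796802771285 gf 14.58614713512361
time: 5.35
position: [0.576, 0.262, 0.3252]
tool_rot: [2.339, 2.096, 0.009]
ft_force: [-0.0, -0.0, 0.1]
grip_width: 0.005
grip_force: 0.0
t 5.35 pos [0.576  0.262  0.3252] yaw 83.71 tilt [ 0.005  0.003 -1.   ] shift [-468.9  -35.2   73.2] turn 0.14221135594139014 F [-0.  -0.   0.1] w 0.00472123336861787 gf 0.0
[([0.5679, 0.266, 0.2558], 0.81)]
```

```bash
python3 -m crank '[{"tx":-55,"ty":-4,"tz":0,"turn":0},{"tx":-110,"ty":-8,"tz":0,"turn":0},{"tx":-165,"ty":-12,"tz":5,"turn":0},{"tx":-220,"ty":-16,"tz":10,"turn":0},{"tx":-275,"ty":-20,"tz":20,"turn":0}]' 65; python3 -m crank '[{"tx":-55,"ty":-4,"tz":10,"turn":0},{"tx":-110,"ty":-8,"tz":20,"turn":0},{"tx":-165,"ty":-12,"tz":35,"turn":0},{"tx":-210,"ty":-15,"tz":50,"turn":0},{"tx":-210,"ty":-15,"tz":50,"turn":0}]' 65;  python3 h.py .497 -.182 .25 83; python3 - <<'E'
from bench import ctrl
import cv2,numpy as np
from scipy.spatial.transform import Rotation as R
s=ctrl.get_state();m=ctrl.camera_model("wrist")
M=R.from_rotvec(s["tool_rot"]).as_matrix()
print("cam in tool",M.T@(np.array(m["origin"])-s["position"]), "q",np.round(s["joint_positions"],2))
im,d=ctrl.get_image("wrist");cv2.imwrite("pics/wrist2.png",im[:,:,::-1]);np.save("w2.npy",d);np.savez("w2m.npz",**{k:np.array(v) for k,v in m.items()})
for n in ["mould","sprue"]:
    print(n,[(np.round(r["xyz"],4).tolist(),round(r["confidence"],2)) for r in ctrl.mark_of("wrist",n)[:3]])
E
```

```text
time: 6.08
position: [0.5238, -0.0121, 0.3001]
tool_rot: [-2.341, -2.094, 0.001]
ft_force: [1.2, -0.3, -0.6]
grip_width: 0.489
grip_force: 0.0
time: 6.7
position: [0.4834, -0.2214, 0.2491]
tool_rot: [-2.348, -2.083, 0.006]
ft_force: [0.1, -0.0, 0.3]
grip_width: 0.743
grip_force: 0.0
t 6.7 pos [ 0.4834 -0.2214  0.2491] yaw 83.16 tilt [-0.004 -0.001 -1.   ] shift [40.8  8.8 -1. ] turn 0.032187386667351346 F [ 0.1 -0.   0.3] w 0.7433419422738473 gf 0.0
cam in tool [ 0.07696622  0.00079716 -0.14271439] q [-0.34  0.07  0.76  1.75 -0.05  1.34  0.31]
mould [([0.6023, -0.2471, -0.0011], 0.93), ([0.4898, -0.1809, 0.0011], 0.74)]
sprue [([0.5036, -0.1518, 0.0164], 0.76), ([0.6412, -0.2465, 0.0196], 0.58)]
```

View pics/wrist2.png

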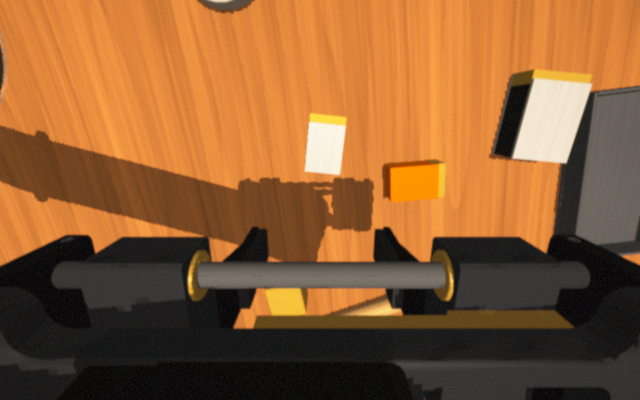

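The grey mould, with its brass end up, is at (326,143); the orange one is at (415,181). I'll measure the mould's centre and yaw from the depth of its top surfaces.

```bash
cat > fit.py <<'E'
import numpy as np,cv2,sys
from scipy.spatial.transform import Rotation as R
def fit(d,m,c=(.497,-.182),zr=(.026,.045),rad=.055):
    K=m["intrinsics"];o=np.array(m["orientation"])
    M=R.from_rotvec(o).as_matrix() if o.size==3 else o
    v,u=np.nonzero(d>0);z=d[v,u]
    P=(np.c_[(u-K[0,2])/K[0,0]*z,(v-K[1,2])/K[1,1]*z,z])@M.T+m["origin"]
    k=(np.hypot(P[:,0]-c[0],P[:,1]-c[1])<rad)&(P[:,2]>zr[0])&(P[:,2]<zr[1])
    Q=P[k];print("n",k.sum(),"z pct",np.percentile(Q[:,2],[5,50,95]).round(4))
    r=cv2.minAreaRect((Q[:,:2]*1000).astype(np.float32));b=cv2.boxPoints(r)
    e=[b[1]-b[0],b[2]-b[1]];e=max(e,key=np.linalg.norm)
    print("centre",np.round(r[0],1),"size",np.round(r[1],1),"long axis deg",np.degrees(np.arctan2(e[1],e[0]))%180)
    return Q
if __name__=="__main__":
    fit(np.load("w2.npy"),dict(np.load("w2m.npz")))
E
python3 fit.py; python3 - <<'E'
from fit import *;from bench import ctrl
fit(np.load("top_d.npy"),{k:np.array(v) for k,v in ctrl.camera_model("top").items()})
# nozzle/spout line from side & top depth
for c in ["side","top"]:
    Q=fit(np.load(c+"_d.npy"),{k:np.array(v) for k,v in ctrl.camera_model(c).items()},c=(.5555,.114),zr=(.06,.11),rad=.06)
    x=Q[:,:2]
    # axis ridge: mid of visible per distance bin
    for y in np.arange(.09,.17,.01):
        s=Q[abs(Q[:,1]-y)<.005]
        if len(s):print(c,round(y,3),len(s),s.min(0).round(4),s.max(0).round(4))
E
```

```text
n 2088 z pct [0.0314 0.0356 0.0369]
centre [ 493.2 -183.2] size [70.1 44. ] long axis deg 77.27079
n 249 z pct [0.0295 0.0357 0.0403]
centre [ 491.4 -183.5] size [70.5 45.3] long axis deg 78.16447
n 109 z pct [0.0772 0.0882 0.0943]
centre [554.8 124.5] size [42.6 24.8] long axis deg 81.282
side 0.1 2 [0.5518 0.103  0.0817] [0.5544 0.1037 0.0833]
side 0.11 7 [0.5496 0.1115 0.0886] [0.5644 0.1143 0.0939]
side 0.12 57 [0.5412 0.1152 0.0669] [0.5662 0.1248 0.0968]
side 0.13 20 [0.5486 0.1251 0.082 ] [0.5618 0.1342 0.0891]
side 0.14 20 [0.5453 0.1364 0.0806] [0.5641 0.1446 0.0952]
side 0.15 3 [0.5471 0.1451 0.0897] [0.5549 0.1472 0.0963]
n 125 z pct [0.0823 0.0893 0.0958]
centre [556.6 138. ] size [69.  24.4] long axis deg 82.14805
top 0.1 2 [0.552  0.1038 0.0816] [0.5558 0.1038 0.0831]
top 0.11 14 [0.5414 0.107  0.0733] [0.5655 0.1142 0.0957]
top 0.12 16 [0.5424 0.1162 0.0825] [0.5657 0.1245 0.0952]
top 0.13 14 [0.5497 0.1271 0.0799] [0.5651 0.1348 0.0892]
top 0.14 21 [0.5462 0.1352 0.0807] [0.5677 0.1448 0.0968]
top 0.15 21 [0.5476 0.1454 0.0835] [0.569  0.1547 0.0958]
top 0.16 19 [0.5476 0.1557 0.083 ] [0.5692 0.1647 0.0969]
top 0.17 18 [0.5483 0.1652 0.0822] [0.5732 0.1732 0.0967]
```

```bash
python3 h.py .493 -.183 .07 77.5
```

```text
t 6.85 pos [ 0.4865 -0.2164  0.2507] yaw 83.67 tilt [-0.001  0.001 -1.   ] shift [ 33.7   3.  180.7] turn 1.2333934254431482 F [ 0.1  1.  -0.3] w 0.7462821521116384 gf 0.0
```

```bash
python3 -m crank '[{"tx":16,"ty":1,"tz":55,"turn":0.6},{"tx":34,"ty":3,"tz":110,"turn":1.2},{"tx":34,"ty":3,"tz":160,"turn":1.2},{"tx":34,"ty":3,"tz":181,"turn":1.2},{"tx":34,"ty":3,"tz":181,"turn":1.2}]';python3 -m crank '[{"tx":0,"ty":0,"tz":0,"turn":0}]'; python3 h.py .493 -.183 .026 77.5; python3 - <<'E'
from fit import *;from bench import ctrl
m={k:np.array(v) for k,v in ctrl.camera_model("wrist").items()}
im,d=ctrl.get_image("wrist");cv2.imwrite("pics/wrist3.png",im[:,:,::-1])
fit(d,m,c=(.493,-.183))
E
```

```text
time: 7.48
position: [0.4923, -0.1822, 0.0688]
tool_rot: [-2.443, -1.97, 0.004]
ft_force: [-0.1, -0.9, 0.1]
grip_width: 0.741
grip_force: 0.0
time: 7.6
position: [0.4944, -0.1838, 0.0716]
tool_rot: [2.446, 1.969, 0.002]
ft_force: [0.2, -0.9, -0.2]
grip_width: 0.746
grip_force: 0.0
t 7.6 pos [ 0.4944 -0.1838  0.0716] yaw 77.66 tilt [ 0.002 -0.    -1.   ] shift [ 0.5 -1.6 45.6] turn 0.032652002454688044 F [ 0.2 -0.9 -0.2] w 0.746199691726067 gf 0.0
n 5539 z pct [0.0311 0.0355 0.0366]
centre [ 494.6 -176.5] size [57.5 44.1] long axis deg 77.275795
```

View pics/wrist3.png

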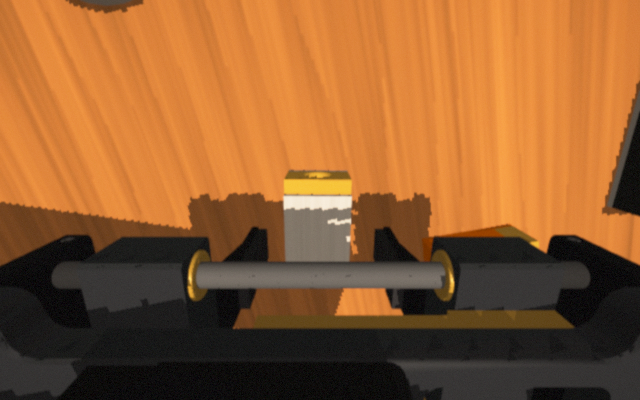

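The mould, at (318,215), sits centred and aligned between the fingers (268 and 374), with its fill hole at (318,174). I can descend and grip.

```bash
python3 -m crank '[{"tx":0,"ty":-1,"tz":20,"turn":0},{"tx":0,"ty":-1,"tz":36,"turn":0},{"tx":0,"ty":-1,"tz":45,"turn":0},{"tx":0,"ty":-1,"tz":45,"turn":0}]';python3 -m crank '[{"tx":0,"ty":0,"tz":0,"turn":0},{"tx":0,"ty":0,"tz":0,"turn":0},{"tx":0,"ty":0,"tz":0,"turn":0},{"tx":0,"ty":0,"tz":0,"turn":0}]' 30 35; python3 -m crank '[{"tx":0,"ty":0,"tz":0,"turn":0},{"tx":0,"ty":0,"tz":-15,"turn":0},{"tx":0,"ty":0,"tz":-35,"turn":0},{"tx":0,"ty":0,"tz":-60,"turn":0},{"tx":0,"ty":0,"tz":-60,"turn":0}]' ;python3 h.py .54 -.02 .10 82.5
```

```text
time: 8.15
position: [0.4919, -0.1842, 0.0252]
tool_rot: [-2.448, -1.967, 0.001]
ft_force: [-0.0, -0.8, -0.1]
grip_width: 0.751
grip_force: 0.0
time: 8.65
position: [0.4925, -0.1843, 0.0259]
tool_rot: [2.449, 1.968, 0.001]
ft_force: [-0.8, -0.5, 1.4]
grip_width: 0.504
grip_force: 35.0
time: 9.28
position: [0.4937, -0.1847, 0.0875]
tool_rot: [2.447, 1.966, 0.005]
ft_force: [0.5, 0.5, -2.6]
grip_width: 0.5
grip_force: 35.0
t 9.28 pos [ 0.4937 -0.1847  0.0875] yaw 77.57 tilt [ 0.004 -0.    -1.   ] shift [170.8   9.8 -12.3] turn -0.9860817927155494 F [ 0.5  0.5 -2.6] w 0.49999564506425315 gf 34.99403027817607
```

```bash
python3 -m crank '[{"tx":45,"ty":3,"tz":-5,"turn":-0.3},{"tx":90,"ty":5,"tz":-10,"turn":-0.6},{"tx":135,"ty":8,"tz":-10,"turn":-1},{"tx":175,"ty":10,"tz":-10,"turn":-1},{"tx":175,"ty":10,"tz":-10,"turn":-1}]'; python3 -m crank '[{"tx":0,"ty":0,"tz":0,"turn":0}]'; python3 h.py .544 .03 .088 82.5; python3 - <<'E'
from fit import *;from bench import ctrl
s=ctrl.get_state();print(s["position"],s["tool_rot"])
m={k:np.array(v) for k,v in ctrl.camera_model("wrist").items()}
im,d=ctrl.get_image("wrist");cv2.imwrite("pics/wrist4.png",im[:,:,::-1]);np.save("w4.npy",d);np.savez("w4m.npz",**m)
for n in ["nozzle_face","sprue","mould"]:
    print(n,[(np.round(r["xyz"],4).tolist(),round(r["confidence"],2)) for r in ctrl.mark_of("wrist",n)[:3]])
for c in ["side","top"]:
    ctrl.get_image(c)
    for n in ["nozzle_face","sprue"]:
        print(c,n,[(np.round(r["xyz"],4).tolist(),round(r["confidence"],2)) for r in ctrl.mark_of(c,n)[:3]])
E
```

```text
time: 9.9
position: [0.5395, -0.0109, 0.0943]
tool_rot: [-2.352, -2.08, 0.001]
ft_force: [0.0, -0.5, -3.0]
grip_width: 0.502
grip_force: 35.0
time: 10.02
position: [0.5388, -0.0162, 0.0946]
tool_rot: [-2.36, -2.073, 0.003]
ft_force: [-0.5, -0.2, -2.4]
grip_width: 0.506
grip_force: 35.0
t 10.03 pos [ 0.5388 -0.0162  0.0946] yaw 82.57 tilt [-0.002 -0.001 -1.   ] shift [46.5 -0.8  6.6] turn 0.0134942375939886 F [-0.5 -0.2 -2.4] w 0.5057768015442538 gf 34.99380477704108
[ 0.53879645 -0.01616339  0.09464362] [-2.36045154 -2.07251849  0.00302749]
nozzle_face []
sprue [([0.5452, 0.0206, 0.0829], 0.64)]
mould []
side nozzle_face [([0.5574, 0.112, 0.0776], 0.48), ([0.544, -0.0128, 0.0682], 0.33)]
side sprue [([0.544, 0.0222, 0.09], 0.95), ([0.6347, -0.2456, 0.0152], 0.41)]
top nozzle_face [([0.5525, 0.1149, 0.0788], 0.62)]
top sprue [([0.6379, -0.2458, 0.0184], 0.76)]
```

View pics/wrist4.png

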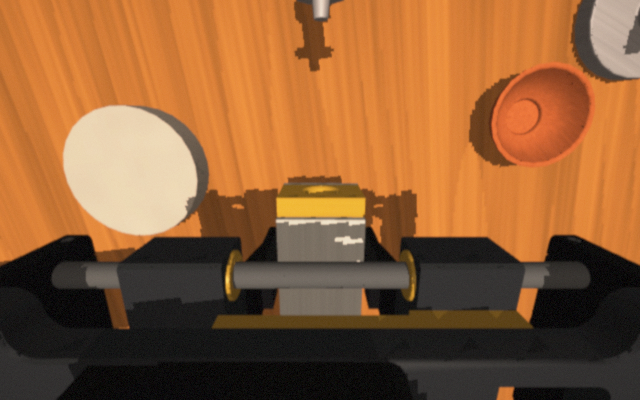

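The nozzle tip is at (320,15), in line with the mould's centreline (321), and the fill hole is at (321,188). I'll advance 45 mm and measure both in one wrist view.

```bash
python3 -m crank '[{"tx":20,"ty":0,"tz":3,"turn":0},{"tx":40,"ty":0,"tz":6,"turn":0},{"tx":45,"ty":0,"tz":6,"turn":0},{"tx":45,"ty":0,"tz":6,"turn":0}]'; python3 -m crank '[{"tx":0,"ty":0,"tz":0,"turn":0},{"tx":0,"ty":0,"tz":0,"turn":0}]'; python3 - <<'E'
from fit import *;from bench import ctrl
s=ctrl.get_state();p=s["position"];M0=R.from_rotvec(s["tool_rot"]).as_matrix()
m={k:np.array(v) for k,v in ctrl.camera_model("wrist").items()}
im,d=ctrl.get_image("wrist");cv2.imwrite("pics/wrist5.png",im[:,:,::-1])
for n in ["nozzle_face","sprue"]:
    print(n,[(np.round(r["xyz"],4).tolist(),round(r["confidence"],2)) for r in ctrl.mark_of("wrist",n)[:3]])
K=m["intrinsics"];o=m["orientation"];M=R.from_rotvec(o).as_matrix()
v,u=np.nonzero(d>0);z=d[v,u]
P=np.c_[(u-K[0,2])/K[0,0]*z,(v-K[1,2])/K[1,1]*z,z]@M.T+m["origin"]
T=(P-p)@M0; T[:,2]*=-1; T*=1000   # tool frame, mm, z up
print(p,"yaw",np.degrees(np.arctan2(M0[1,0],M0[0,0])))
k=(abs(T[:,1])<45)&(T[:,2]>-35)&(T[:,2]<25)&(T[:,0]>10)
T=T[k]
for x in np.arange(12,160,4):
    s=T[abs(T[:,0]-x)<2]
    if len(s): 
        pk=np.percentile(s[:,2],95);print(x,len(s),"y",s[:,1].min().round(1),s[:,1].max().round(1),"mid",((s[:,1].min()+s[:,1].max())/2).round(1),"ztop",pk.round(1),"zmin",s[:,2].min().round(1))
E
```

```text
time: 11.02
position: [0.5455, 0.03, 0.0894]
tool_rot: [2.359, 2.075, -0.001]
ft_force: [-0.1, -1.0, -2.5]
grip_width: 0.5
grip_force: 35.0
time: 11.28
position: [0.5455, 0.0283, 0.0897]
tool_rot: [2.362, 2.071, 0.0]
ft_force: [-0.7, -0.1, -1.8]
grip_width: 0.505
grip_force: 35.0
nozzle_face [([0.5574, 0.1111, 0.0794], 0.85)]
sprue [([0.551, 0.0622, 0.0807], 0.63)]
[0.54548018 0.02833878 0.08967719] yaw 82.50222898933846
12 1521 y -34.0 35.8 mid 0.9 ztop 21.4 zmin -20.5
16 634 y -21.0 22.8 mid 0.9 ztop 10.7 zmin 7.7
20 656 y -20.9 22.6 mid 0.8 ztop 10.6 zmin 8.0
24 683 y -21.2 22.9 mid 0.9 ztop 10.7 zmin 3.7
28 912 y -21.3 22.8 mid 0.8 ztop 10.0 zmin 3.9
32 783 y -20.9 22.8 mid 0.9 ztop 6.5 zmin -18.8
36 1514 y -21.1 22.8 mid 0.9 ztop 6.3 zmin -26.7
76 85 y -3.5 3.6 mid 0.1 ztop -5.8 zmin -10.2
80 127 y -4.0 3.6 mid -0.2 ztop -5.5 zmin -10.7
84 306 y -13.0 13.2 mid 0.1 ztop 3.1 zmin -21.0
88 516 y -13.9 13.6 mid -0.1 ztop 4.3 zmin -11.9
92 315 y -13.3 13.7 mid 0.2 ztop 3.6 zmin -13.0
96 302 y -8.2 7.4 mid -0.4 ztop -1.6 zmin -9.7
100 310 y -8.1 7.4 mid -0.4 ztop -1.5 zmin -9.8
104 314 y -8.0 7.3 mid -0.4 ztop -1.3 zmin -8.5
108 547 y -13.0 11.2 mid -0.9 ztop 1.6 zmin -16.6
112 585 y -13.6 11.9 mid -0.8 ztop 3.0 zmin -9.7
116 581 y -13.4 12.3 mid -0.6 ztop 3.3 zmin -9.4
120 594 y -13.6 12.2 mid -0.7 ztop 3.2 zmin -9.7
124 263 y -13.7 12.0 mid -0.8 ztop 2.8 zmin -9.1
128 1 y -13.5 -13.5 mid -13.5 ztop -8.5 zmin -8.5
```

View pics/wrist5.png

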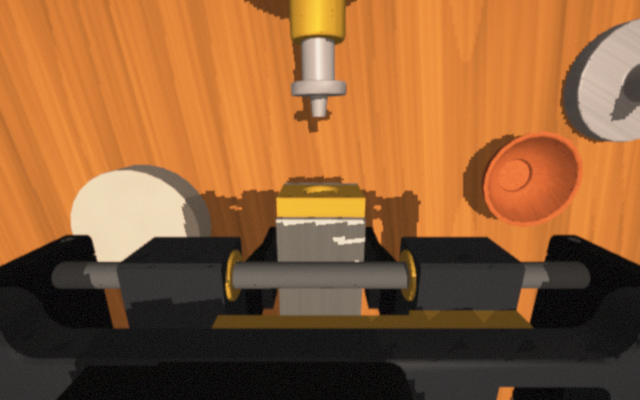

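The nozzle shoulder is at (319,88), its tip at (319,115) and the fill hole at (321,188). In the tool frame the hole is about 2 mm too high, 1 mm off to the side and 1.2° off. I'll correct that and advance.

```bash
python3 -m crank '[{"tx":10,"ty":0,"tz":2,"turn":-0.24},{"tx":20,"ty":0,"tz":2,"turn":-0.24},{"tx":30,"ty":0,"tz":2,"turn":-0.24},{"tx":36,"ty":0,"tz":2,"turn":-0.24},{"tx":36,"ty":0,"tz":2,"turn":-0.24}]'; python3 -m crank '[{"tx":0,"ty":0,"tz":0,"turn":0},{"tx":0,"ty":0,"tz":0,"turn":0}]'; cat > m.py <<'E'
import sys
from fit import *;from bench import ctrl
s=ctrl.get_state();p=s["position"];M0=R.from_rotvec(s["tool_rot"]).as_matrix()
m={k:np.array(v) for k,v in ctrl.camera_model("wrist").items()}
im,d=ctrl.get_image("wrist");cv2.imwrite(f"pics/{sys.argv[1]}.png",im[:,:,::-1])
K=m["intrinsics"];o=m["orientation"];M=R.from_rotvec(o).as_matrix()
v,u=np.nonzero(d>0);z=d[v,u]
P=np.c_[(u-K[0,2])/K[0,0]*z,(v-K[1,2])/K[1,1]*z,z]@M.T+m["origin"]
T=(P-p)@M0; T[:,2]*=-1; T*=1000
print(s["time"],p,"yaw",np.degrees(np.arctan2(M0[1,0],M0[0,0])),s["ft_force"])
T=T[(abs(T[:,1])<30)&(T[:,2]>-13)&(T[:,2]<15)&(T[:,0]>18)]
for x in np.arange(20,110,3):
    s=T[abs(T[:,0]-x)<1.5]
    if len(s): print(x,len(s),"y",s[:,1].min().round(1),s[:,1].max().round(1),"mid",((s[:,1].min()+s[:,1].max())/2).round(1),"ztop",np.percentile(s[:,2],97).round(1))
E
python3 m.py wrist6
```

```text
time: 12.05
position: [0.5502, 0.0656, 0.0876]
tool_rot: [-2.337, -2.099, -0.0]
ft_force: [-0.1, 0.0, -1.8]
grip_width: 0.502
grip_force: 35.0
time: 12.3
position: [0.5501, 0.0643, 0.0876]
tool_rot: [2.34, 2.096, -0.0]
ft_force: [-0.4, -0.1, -2.2]
grip_width: 0.5
grip_force: 35.0
12.3 [0.55012027 0.06425902 0.08759513] yaw 83.72424044589499 [-0.44218405 -0.1117051  -2.16080973]
20 487 y -20.9 22.5 mid 0.8 ztop 10.8
23 510 y -21.3 22.9 mid 0.8 ztop 10.8
26 755 y -21.2 22.9 mid 0.9 ztop 10.7
29 492 y -21.0 22.8 mid 0.9 ztop 6.7
32 505 y -20.9 22.7 mid 0.9 ztop 6.8
35 655 y -20.8 22.5 mid 0.8 ztop 6.8
38 476 y -21.0 22.8 mid 0.9 ztop 6.1
41 72 y -2.6 4.3 mid 0.8 ztop -3.7
44 77 y -3.1 4.9 mid 0.9 ztop -3.8
47 59 y -3.2 4.8 mid 0.8 ztop -3.1
50 217 y -12.1 13.9 mid 0.9 ztop 6.5
53 321 y -12.2 14.8 mid 1.3 ztop 6.3
56 349 y -12.5 14.3 mid 0.9 ztop 5.7
59 186 y -6.6 8.8 mid 1.1 ztop 0.9
62 197 y -6.6 8.7 mid 1.1 ztop 0.7
65 186 y -6.5 8.7 mid 1.1 ztop 0.6
68 190 y -6.4 8.6 mid 1.1 ztop 0.8
71 209 y -6.4 8.6 mid 1.1 ztop 0.9
74 276 y -11.3 13.5 mid 1.1 ztop 5.3
77 363 y -11.7 14.0 mid 1.1 ztop 5.4
80 357 y -11.8 13.9 mid 1.0 ztop 5.6
83 359 y -11.8 13.9 mid 1.0 ztop 5.6
86 365 y -11.6 13.7 mid 1.0 ztop 5.5
89 369 y -11.5 14.1 mid 1.3 ztop 5.4
92 385 y -11.4 14.2 mid 1.4 ztop 5.6
95 389 y -11.3 14.0 mid 1.4 ztop 5.5
98 392 y -11.3 13.9 mid 1.3 ztop 5.5
101 405 y -11.2 13.8 mid 1.3 ztop 5.4
104 407 y -11.7 14.1 mid 1.2 ztop 5.6
107 426 y -11.6 14.2 mid 1.3 ztop 5.4
```

```bash
python3 -m crank '[{"tx":5,"ty":0,"tz":0,"turn":0},{"tx":10,"ty":0,"tz":0,"turn":0},{"tx":13,"ty":0,"tz":0,"turn":0},{"tx":16,"ty":0,"tz":0,"turn":0}]'; python3 -m crank '[{"tx":0,"ty":0,"tz":0,"turn":0},{"tx":0,"ty":0,"tz":0,"turn":0}]'; python3 m.py wrist7 | awk 'NR==1||$1>=26&&$1<80'
```

```text
time: 12.85
position: [0.5517, 0.0795, 0.0876]
tool_rot: [2.339, 2.096, -0.002]
ft_force: [-0.8, -5.3, 0.2]
grip_width: 0.502
grip_force: 35.0
time: 13.1
position: [0.5517, 0.0798, 0.0875]
tool_rot: [2.339, 2.096, -0.001]
ft_force: [-1.5, -4.8, -0.4]
grip_width: 0.504
grip_force: 35.0
13.1 [0.55173235 0.07984311 0.08754578] yaw 83.72536432873724 [-1.49625254 -4.77514482 -0.41087401]
26 752 y -21.2 22.8 mid 0.8 ztop 10.7
29 500 y -21.1 22.9 mid 0.9 ztop 6.8
32 499 y -21.0 22.8 mid 0.9 ztop 6.9
35 639 y -21.0 22.8 mid 0.9 ztop 6.8
38 546 y -21.0 22.8 mid 0.9 ztop 6.4
41 382 y -12.1 14.5 mid 1.2 ztop 6.4
44 306 y -12.2 14.1 mid 1.0 ztop 5.0
47 176 y -6.8 9.1 mid 1.1 ztop 0.7
50 185 y -6.8 9.0 mid 1.1 ztop 0.7
53 176 y -6.7 8.9 mid 1.1 ztop 0.8
56 162 y -6.6 9.5 mid 1.4 ztop 1.0
59 261 y -11.2 13.9 mid 1.3 ztop 5.5
62 325 y -11.7 13.9 mid 1.1 ztop 5.5
65 317 y -11.6 13.7 mid 1.1 ztop 5.7
68 335 y -11.5 14.1 mid 1.3 ztop 5.7
71 328 y -11.5 14.2 mid 1.4 ztop 5.6
74 336 y -11.4 14.1 mid 1.3 ztop 5.6
77 362 y -11.3 13.9 mid 1.3 ztop 5.6
```

```bash
python3 -m crank '[{"tx":2,"ty":0,"tz":0,"turn":0},{"tx":4.5,"ty":0,"tz":0,"turn":0}]'; python3 -m crank '[{"tx":0,"ty":0,"tz":0,"turn":0},{"tx":0,"ty":0,"tz":0,"turn":0},{"tx":0,"ty":0,"tz":0,"turn":0}]'; sed -i 's/^for x in.*/for x in np.arange(30,82,1):/; s/<1.5\]/<0.5]/' m.py; python3 m.py wrist8 | awk 'NR==1||$1>=34&&$1<62'; for i in 1 2 3 4; do python3 -c "
from bench import ctrl
ctrl.get_image('side');s=ctrl.get_state();print(s['position'],s['ft_force'],s['grip_force'],[r['xyz'] for c in ['side'] for r in ctrl.mark_of(c,'nozzle_face')[:1]])"; done
```

```text
time: 13.4
position: [0.5522, 0.0839, 0.0876]
tool_rot: [2.339, 2.096, -0.002]
ft_force: [-1.5, -6.8, 1.1]
grip_width: 0.503
grip_force: 35.0
time: 13.78
position: [0.5522, 0.0837, 0.0876]
tool_rot: [2.339, 2.096, -0.002]
ft_force: [-2.3, -5.9, -0.5]
grip_width: 0.507
grip_force: 35.0
13.775 [0.55218755 0.08369836 0.08756676] yaw 83.70857077630282 [-2.28181818 -5.89626977 -0.51160755]
34 159 y -20.9 22.5 mid 0.8 ztop 6.8
35 173 y -20.7 22.5 mid 0.9 ztop 6.7
36 321 y -21.1 22.8 mid 0.9 ztop 6.6
37 318 y -21.0 22.7 mid 0.8 ztop 6.2
38 101 y -12.0 14.3 mid 1.2 ztop 6.5
39 98 y -12.0 14.1 mid 1.1 ztop 6.6
40 104 y -11.9 14.2 mid 1.2 ztop 6.3
41 93 y -11.9 14.0 mid 1.1 ztop 6.5
42 191 y -12.2 14.6 mid 1.2 ztop 6.3
43 172 y -12.3 13.9 mid 0.8 ztop 5.2
44 63 y -6.9 9.1 mid 1.1 ztop 1.1
45 59 y -6.9 9.1 mid 1.1 ztop 0.8
46 56 y -6.8 9.0 mid 1.1 ztop 0.8
47 58 y -6.8 9.0 mid 1.1 ztop 0.7
48 58 y -6.8 9.0 mid 1.1 ztop 0.9
49 65 y -6.8 8.9 mid 1.1 ztop 0.9
50 58 y -6.7 8.9 mid 1.1 ztop 0.5
51 60 y -6.7 8.9 mid 1.1 ztop 0.8
52 62 y -6.7 8.9 mid 1.1 ztop 0.8
53 33 y -6.7 7.2 mid 0.3 ztop 0.8
54 49 y -9.5 13.5 mid 2.0 ztop 5.1
55 98 y -11.3 13.4 mid 1.0 ztop 5.5
56 97 y -11.2 14.0 mid 1.4 ztop 5.7
57 100 y -11.2 13.9 mid 1.4 ztop 5.4
58 103 y -11.1 13.9 mid 1.4 ztop 5.6
59 103 y -11.1 13.9 mid 1.4 ztop 5.7
60 101 y -11.6 13.9 mid 1.1 ztop 5.5
61 109 y -11.7 13.7 mid 1.0 ztop 5.1
[0.55217228 0.08367745 0.08756102] [-1.95645076 -7.0077027   0.17859937] 34.994615502655506 [[0.5565, 0.1177, 0.078]]
[0.55219251 0.08368505 0.08756847] [-1.69477118e+00 -5.89741917e+00 -5.64263787e-03] 34.994600946083665 [[0.7833, 0.0979, 0.0003]]
[0.55217377 0.08371344 0.08756064] [-2.20393517 -6.44727477 -0.0213985 ] 34.99460586346686 [[0.5573, 0.1166, 0.0803]]
[0.55217363 0.08368676 0.0875344 ] [-2.17262877 -5.94750227  0.45061184] 34.99458773061633 [[0.783, 0.0958, 0.0027]]
```

View pics/wrist8.png

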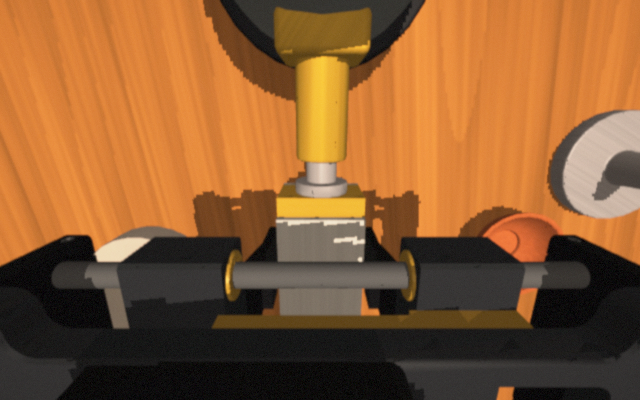

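The shoulder at (321,186) is seated squarely on the mould's end. The shoulder-to-spout gap puts the travel at about 7.5 mm, and the 6.5 N force puts it at about 7 mm. It is steady, so I'm handing in.

```bash
python3 -c "
from bench import ctrl
print(ctrl.close_job())"
```

```text
the job is handed in; nothing more can be done
None
```

I handed the job in with the pump pressed to its stop and back up, and the gripper holding the mould squarely on the nozzle, pressed in about 7–7.5 mm; no verdict was returned.

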